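# Turn the glaze caddy and stack it on the tile bin

### The arm

A 6-joint arm with a two-finger parallel gripper is mounted at the origin on the work surface. World frame = base frame: x ahead of the robot, y to its left, z up, the work surface at z = 0. Lengths are in m, angles in degrees, forces in N, time in s.
With the tool pointing down it reaches from about 0.375 to 0.9 m from the base axis. Payload 3.1 kg.
Tool frame: the origin (TCP) lies on the centre line of the jaws, within the pads' length; the fingertips stand 14 mm ahead of it and the grasp point (between the pads) lies 5 mm behind it (bot.tips_ahead is the distance from the TCP to the fingertips, in m); z points along the fingers, y is the line along which they close (so a half turn about z gives the same grasp; the last joint's range is limited). The gripper opens to 87 mm and grips with 3 to 60 N. Pads are 19 mm wide; open, the fingers measure 117 mm over their backs; the gripper's body (75 mm by 190 mm) begins 51 mm behind the grasp point.
Start: joints at [65.059, 30.224, 82.088, -0, 67.689, -10.227], TCP at [0.159, 0.604, 0.237] pointing down, gripper open.
Joint ranges: [-176.69, 176.69], [-43.24, 126.21], [12.49, 139.97], [-82, 262], [0, 151.66], [-163.58, 163.58]. Speed limits (degrees/s): [159.86, 159.86, 180, 180, 180, 180].

### API

Orientations are given as a 3x3 rotation matrix whose columns are the frame's x, y, z axes.
In Python, from rig import bot gives the robot as it stands.
- The arm moves only by the tool play_rows, never from a script. Its argument "moves" is a list that holds one entry, the list of rows, each a list of 6 numbers: the shift along the tool's x, y, z in mm, then the turn, a rotation vector about the tool's x, y, z in rad. A call has 1 to 5 rows; each row shifts and turns the commanded pose from where the row before left it, along the tool's axes as they then stand; what a row does not reach is not made up. A row lasts 1/10 s, in which the tool goes at most 50 mm and 8.59 degrees, less where a joint would pass 70% of its speed; a pose out of reach is approached as far as the arm can. A call with a gripper value outside its range is refused whole. "fingers" is the opening, from -1 (shut) to 1 (fully open), set as the call begins (left out, the last holds). The fingers move at their own pace and stop on an object; the grip force is fixed at half the most. Time passes only in rows, so rows that do not move let the fingers close. It gives the time, the measured TCP pose, the force, the opening and the grip force at its end, in the units of the state.
- bot.read_state(): the state, without advancing time (a new reading comes with each control period).
- bot.capture(name): name is "side" or "top" or "wrist"; returns a dict with "image" (384x512x3 uint8, blue, green, red), "fx", "fy", "cx", "cy" (pixels), "distortion" ([k1, k2, p1, p2, k3] as OpenCV has them; the pictures are not rectified), "R" (3x3) and "t" (3): a world point X has camera coordinates R X + t. Camera axes: x right, y down, z forward; pixel columns grow to the right and rows downward; lengths in m; the calibration is good to about 2 mm. A picture is of the moment at which its call begins. There is no depth.
- bot.hand_in(): hands the job in; it is judged then, once.
Trained networks look in a picture, given as the dict that the camera call returned (one of the last four; its "shot" number tells which), for a name from the list of things; names that differ only in an ending like _2 or _b are one class to them, and where a whole thing is asked for, a point or a joint stands for the part that bears it (a point fixed in the world has none). Each returns a list of dicts, best first, with "confidence" (0 to 1); they miss things now and then, are a little off and sometimes report something else, mostly with a low value. They report only what shows in the picture. A call takes as long as a camera call. They do not tell look-alikes from the thing itself.
- bot.search_frame(picture, query): "centre" ([column, row] in pixels, amid what is visible of it).
- bot.silhouettes(picture, query): "pixels" (384x512 bool, what is visible of it) and "centre" ([column, row] in pixels, amid what is visible of it).
- bot.pinpoint(picture, query): "centre" ([column, row] in pixels: a listed point, or the origin of a listed thing).
The state is a dict: "time_s": time; "joint_positions": joint angles; "qvel": joint speeds; "tau": joint torques, N m; "position": TCP position; "tcp_rot": TCP orientation; "force": force on the tool from outside, world axes, zero at the start; "moment": the same for the moment, N m; "opening": opening from 0.0 (shut) to 1.0 (fully open); "grasp_force": force on a finger pad.
Only numpy, scipy, OpenCV 4.12 (cv2) and the standard library are available. Lean on these libraries where they do the work, as an engineer would, in place of code of your own. Each camera call takes 0.05 s, during which the arm holds its last target. There are 200 camera calls.

### The job

Stack the empty caddy on top of the tile bin, not nested in it: lift it off the table, give it half a turn so that its low end comes over the bin's high end, set it on the saddle rails and feel along them until all four side pins drop fully into their notches, then let go. Be gentle: never press, drop or shove the caddy against the bin with more than about 20 N, keep it level while it is on the rails, do not touch the tiles with it, and leave the jar, bowl and mug where they are.

Things in the scene. Friction and masses are not known exactly. Their poses are not given: they have to be found in the camera images.
- caddy_mid (a point): Centre of the caddy, 50 mm above its underside. Loose white plastic open tote, 200 mm long (its x), 110 wide (its y), walls 60 high and 5 thick; the end at its +x is scooped low (30 high). Mass 0.3 to 0.6 kg, balanced near the middle. At the start it stands on the table, its low end pointing within about 30 degrees the same way as the bin's low end (the nesting way).
- caddy_grip (a point): Grip point of the caddy, 85 mm above its underside, in the grip board that stands across its middle: 14 mm thick along the caddy's x, 80 mm long along its y, top edge 100 mm above the underside. It is to be pinched from above across its thickness.
- caddy_low (a point): Point on the caddy's middle line between its two pins near the low end (caddy x = +92 mm, 20 mm above the underside). Four round pins, 12 mm in diameter, stick out sideways along the caddy's y to 75 mm from its middle line: one on each long side at x = +92 mm and one on each at x = -40 mm, axes 20 mm above the underside.
- bin: Fixed white plastic bin, origin at the centre of its underside on the table; 290 mm long (its x), 150 wide (its y), walls 80 high, 6 thick; scooped low end (42 high) at its +x. Its long walls have open slots at x = +92 and -40 mm, into which the pins of a caddy facing the same way would sink (nesting, onto the tiles). An aluminium saddle frame is clipped on the long rims (see bin_rails).
- bin_rails (a point): Bin centre at rail-top height, 94 mm up. Rails at y = +-61 to +-77 mm with notches 15 mm wide, 6 deep for the pins of a caddy turned half round: nominally at bin x = -92 and +40 mm (caddy centred), but all four are shifted together along x by up to 18 mm either way, not measured; the frame stays put. Caddy underside is 80 mm up with pins on the rail tops, 74 mm seated; it can slide from x = -27 to +22 mm.
- tiles: Five upright test tiles (60 mm wide, 7 mm thick) on a board in the bin, fixed, tops 60 mm above the table; origin at the centre of the underside of their board.
- jar: Bystander: closed glaze jar, 64 mm across, 85 mm tall, origin at the centre of its underside.
- bowl: Bystander: small bowl, 90 mm across, 50 mm tall, origin at the centre of its underside.
- mug: Bystander: mug, 72 mm across, 85 mm tall, origin at the centre of its underside.
Not all that is in view belongs to the job. What is shaped like the part that bears caddy_mid but green or yellow is not meant.

How it is judged (in metres and radians):
On the way, in this order (a step that is already met when the one before it is completed fails the run):
1. the caddy is lifted clear of the table (height (world z) of caddy_mid above 0.09 m), for 0.2 s.
2. the caddy, half turned, is on the bin: level, its pins at rail height or below (horizontal distance between caddy_mid and bin below 0.04 m and angle between the x axis of caddy_mid and the x axis of bin, either way round below 0.15 rad and height (world z) of caddy_mid below 0.135 m and contact force between caddy and bin above 0.5 N and x of caddy_low in the frame of bin below -0.05 m), for 0.1 s.
At the end, for the whole second after the job is handed in: The caddy rests at rest on the bin's saddle, half turned, all four pins down in their notches: its centre point 124 mm above the bin's underside (120.5 to 126.5), within 22 mm along and 8 mm across of the bin's centre, long axes within 0.06 rad, tilt below 0.03 rad (z of caddy_mid in the frame of bin between 0.1205 and 0.1265 m and x of caddy_mid in the frame of bin between -0.022 and 0.022 m and y of caddy_mid in the frame of bin between -0.008 and 0.008 m and x of caddy_low in the frame of bin below -0.05 m and angle between the x axis of caddy_mid and the x axis of bin, either way round below 0.06 rad and angle between caddy_mid's own z axis and vertical below 0.03 rad and linear speed of caddy below 0.02 m/s and angular speed of caddy below 0.1 rad/s); the robot touches nothing.
It fails at once if the caddy and the bin pressed or knocked together with more than 35 N (contact force between caddy and bin above 35 N).
It fails at once if the caddy is tipped more than 0.065 rad while on the rails or in the notches (horizontal distance between caddy_mid and bin below 0.04 m and height (world z) of caddy_mid below 0.137 m and angle between caddy_mid's own z axis and vertical above 0.065 rad).
It fails at once if the caddy touches the tiles (contact force between caddy and tiles above 1 N).
It fails at once if the jar, bowl or mug is moved more than 20 mm (distance of any of jar, bowl, mug from where it was at the start of the episode above 0.02 m).
It also fails if it takes over 67 s, if anything falls off the work surface, if the arm or the gripper's body presses on something with over 40 N, if the wrist force passes 120 N, or if a joint passes its speed limit or range.

## Working session

There is one attempt and no reset: what is moved stays moved. The work goes in short steps, Python scripts to look and compute and a tool call to move; the robot and the scene stay as the last step left them, time stands still between calls to the robot, and variables do not carry over. Pictures are saved under pics/ and viewed, at most 10 in all, crops included, and the job is handed in when it is done.

Besides the shell and the picture viewer there is one more tool, called after "Call:" as a command line: name --argument value ..., lists and objects as JSON in quotes. play_rows: Moves the arm, as the interface text tells. Its arguments: {"type":"object","properties":{"moves":{"type":"array","items":{"type":"array","items":{"type":"array","items":{"type":"number"}}}},"fingers":{"type":"number"}},"required":["moves"]}

```bash
mkdir -p pics; ls; cat > h.py <<'E'
import numpy as np, cv2
from rig import bot
def ray(c,px):
    K=np.array([[c['fx'],0,c['cx']],[0,c['fy'],c['cy']],[0,0,1.]])
    u=cv2.undistortPoints(np.array([[px]],float),K,np.array(c['distortion'],float))[0,0]
    R=np.array(c['R']);t=np.array(c['t'])
    return -R.T@t, R.T@np.array([u[0],u[1],1.])
def atz(c,px,z):
    o,d=ray(c,px); return o+d*(z-o[2])/d[2]
E
python3 - <<'E'
from h import *
s=bot.read_state();print(s['time_s'],s['position'],s['tcp_rot'],s['opening'],s['force'])
hs={'caddy_mid':.05,'caddy_grip':.085,'caddy_low':.02,'bin':0,'bin_rails':.094,'tiles':0,'jar':0,'bowl':0,'mug':0}
ims=[]
for n in('top','side'):
    c=bot.capture(n);ims.append(c['image']);print(n,-np.array(c['R']).T@c['t'])
    for q,z in hs.items():
        for r in bot.pinpoint(c,q)[:3]:print(q,np.round(r['centre']),round(r['confidence'],2),np.round(atz(c,r['centre'],z),3))
cv2.imwrite('pics/a.png',cv2.resize(np.vstack(ims),(450,675))[:600] if 0 else np.hstack([cv2.resize(i,(400,300)) for i in ims]))
cv2.imwrite('pics/top.png',cv2.resize(ims[0],(800,600)))
E
```

```text
pics
0.0 [0.15839148 0.60383764 0.23556655] [[-9.67209096e-01  2.53979715e-01 -9.31767622e-04]
 [ 2.53981130e-01  9.67207052e-01 -2.02591515e-03]
 [ 3.86670862e-04 -2.19613496e-03 -9.99997514e-01]] 1.0019557920658066 [ 0.10037992  0.67694111 -0.15692622]
top [0.25364678 0.03802757 1.39831434]
caddy_mid [156. 101.] 0.93 [0.785 0.346 0.05 ]
caddy_mid [187. 267.] 0.89 [0.304 0.234 0.05 ]
caddy_mid [198. 182.] 0.71 [0.541 0.215 0.05 ]
caddy_grip [197. 183.] 0.97 [0.533 0.211 0.085]
caddy_grip [185. 264.] 0.83 [0.312 0.234 0.085]
caddy_grip [371. 286.] 0.8 [ 0.26  -0.261  0.085]
caddy_low [178.  79.] 0.86 [0.866 0.291 0.02 ]
caddy_low [364. 255.] 0.71 [ 0.345 -0.259  0.02 ]
caddy_low [168. 294.] 0.63 [0.23  0.289 0.02 ]
bin [340. 190.] 0.92 [ 0.534 -0.196  0.   ]
bin_rails [345. 187.] 0.82 [ 0.526 -0.196  0.094]
bin_rails [199. 184.] 0.35 [0.527 0.204 0.094]
tiles [342. 191.] 0.95 [ 0.534 -0.204  0.   ]
tiles [346. 185.] 0.72 [ 0.55  -0.216  0.   ]
jar [297. 115.] 0.79 [ 0.766 -0.071  0.   ]
jar [168. 194.] 0.65 [0.517 0.305 0.   ]
bowl [272. 234.] 0.66 [ 0.402 -0.     0.   ]
bowl [346. 1
[... 214 characters left out ...]
caddy_mid [219. 158.] 0.68 [0.534 0.214 0.05 ]
caddy_grip [144. 189.] 0.74 [0.304 0.237 0.085]
caddy_grip [251.  93.] 0.73 [0.774 0.33  0.085]
caddy_grip [271. 336.] 0.67 [ 0.257 -0.26   0.085]
caddy_low [304. 325.] 0.68 [ 0.346 -0.275  0.02 ]
caddy_low [194. 150.] 0.66 [0.522 0.312 0.02 ]
caddy_low [284. 100.] 0.61 [0.883 0.289 0.02 ]
bin [333. 259.] 0.65 [ 0.534 -0.205  0.   ]
bin [335. 237.] 0.52 [ 0.59  -0.167  0.   ]
bin_rails [335. 236.] 0.61 [ 0.531 -0.196  0.094]
tiles [333. 256.] 0.57 [ 0.541 -0.199  0.   ]
tiles [238. 245.] 0.19 [ 0.396 -0.009  0.   ]
jar [346. 180.] 0.72 [ 0.764 -0.064  0.   ]
bowl [238. 244.] 0.56 [ 0.399 -0.009 -0.   ]
mug [307. 156.] 0.61 [ 0.757  0.075 -0.   ]
```

View pics/top.png

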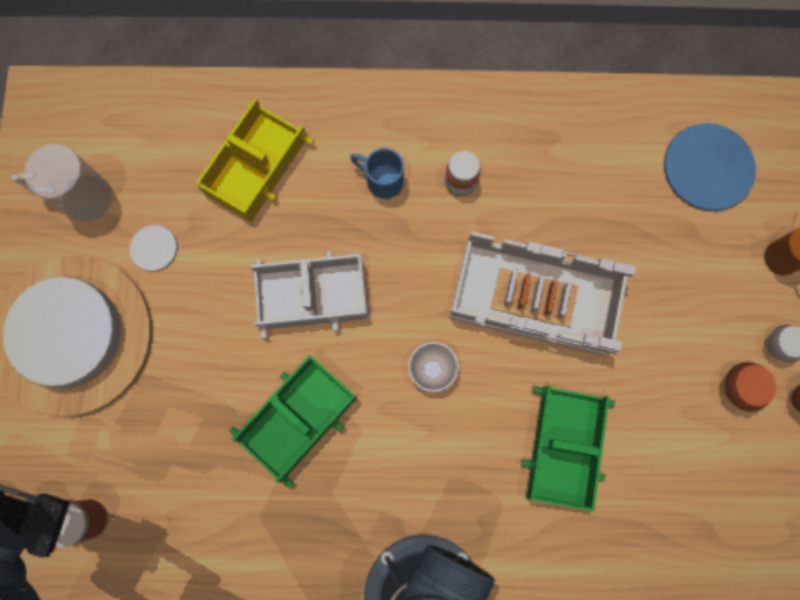

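View pics/a.png

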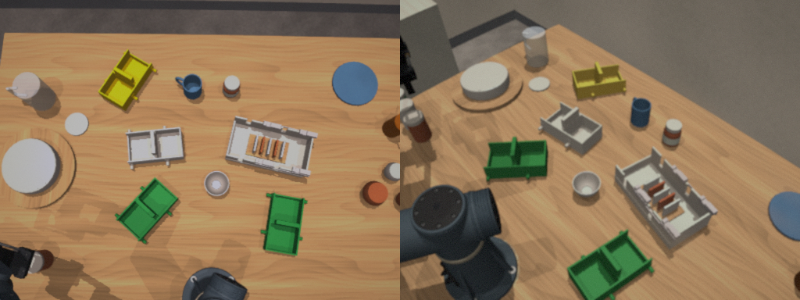

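The white caddy is at top-picture px (307,290), low end with its pin pair to the left. The white bin with the tiles is at px (540,295), and the mug, jar and bowl stand around it. I'll go above the caddy now.

Call:
play_rows --moves '[[[-38,-23,0,0,0,0],[-38,-23,0,0,0,0],[-38,-23,0,0,0,0],[-38,-23,0,0,0,0],[-38,-23,0,0,0,0]]]' --fingers 1

```text
time_s: 1.5
position: [0.3143, 0.4438, 0.2368]
tcp_rot: [[-0.967, 0.254, 0.001], [0.254, 0.967, 0.0], [-0.0, 0.001, -1.0]]
force: [0.0, 0.1, -0.3]
opening: 0.999
grasp_force: 0.0
```

Call:
play_rows --moves '[[[-38,-23,0,0,0,0],[-38,-23,0,0,0,0],[-38,-23,0,0,0,0],[-38,-23,0,0,0,0],[-38,-23,0,0,0,0]]]'

```text
time_s: 2.0
position: [0.469, 0.2841, 0.2368]
tcp_rot: [[-0.967, 0.254, 0.001], [0.254, 0.967, 0.0], [-0.0, 0.0, -1.0]]
force: [0.7, 0.2, 0.2]
opening: 1.001
grasp_force: 0.0
```

Call:
play_rows --moves '[[[-38,-23,0,0,0,0],[-38,-23,0,0,0,0],[0,0,0,0,0,-0.12],[0,0,0,0,0,-0.12],[0,0,0,0,0,-0.11]]]'

```text
time_s: 2.5
position: [0.5301, 0.221, 0.2365]
tcp_rot: [[-0.995, -0.096, -0.0], [-0.096, 0.995, 0.0], [0.0, 0.0, -1.0]]
force: [-0.5, -0.3, -0.4]
opening: 1.002
grasp_force: 0.0
```

```bash
cat >> h.py <<'E'
def st():
    s=bot.read_state();R=np.array(s['tcp_rot']);p=np.array(s['position'])
    print('t',round(s['time_s'],2),'p',np.round(p,4),'yaw_y',round(np.degrees(np.arctan2(R[1,1],R[0,1])),2),'z',np.round(R[:,2],3),'F',np.round(s['force'],1),'M',np.round(s['moment'],2),'op',round(s['opening'],3),'gf',round(s['grasp_force'],1),'q',np.round(s['joint_positions'],0))
    return p,R
def goto(p,R,tgt,yaw=None):
    print('tool shift mm',np.round(R.T@(np.array(tgt)-p)*1000,1))
    if yaw is not None: print('tool z turn rad',np.round(-np.radians((yaw-np.degrees(np.arctan2(R[1,1],R[0,1]))+180)%360-180) if 0 else -np.radians((yaw-np.degrees(np.arctan2(R[1,1],R[0,1]))+180)%360-180),4))
E
python3 - <<'E'
from h import *
p,R=st()
hs={'caddy_mid':.05,'caddy_grip':.085,'caddy_low':.02}
for n in('wrist','top'):
    c=bot.capture(n)
    for q,z in hs.items():
        for r in bot.pinpoint(c,q)[:3]:print(n,q,np.round(r['centre']),round(r['confidence'],2),np.round(atz(c,r['centre'],z),4))
    if n=='wrist':cv2.imwrite('pics/w1.png',c['image']);print(-np.array(c['R']).T@c['t'])
    if n=='top':
        for q,z in (('bin',.08),('bin_rails',.094),('caddy_mid',.06)):
            for m in bot.silhouettes(c,q)[:3]:
                pts=np.argwhere(m['pixels'])[:,::-1]
                w=np.array([atz(c,x,z)[:2] for x in pts.astype(float)]).astype(np.float32)
                rc=cv2.minAreaRect(w*1000);b=cv2.boxPoints(rc);e=b[1]-b[0];f=b[2]-b[1];L=e if np.hypot(*e)>np.hypot(*f) else f
                print(q,m['confidence'],rc,'axis',np.degrees(np.arctan2(L[1],L[0])))
E
```

```text
t 2.5 p [0.5301 0.221  0.2365] yaw_y 95.53 z [-0.  0. -1.] F [-0.5 -0.3 -0.4] M [ 0.03 -0.02  0.  ] op 1.002 gf 0.0 q [ 11.  26.  90.   0.  64. -84.]
wrist caddy_mid [253. 176.] 0.9 [0.5323 0.2146 0.05  ]
wrist caddy_grip [252. 185.] 0.8 [0.5329 0.2137 0.085 ]
wrist caddy_low [331. 171.] 0.92 [0.5247 0.3057 0.02  ]
[0.45090035 0.21247064 0.38453335]
top caddy_mid [158. 101.] 0.77 [0.7835 0.3389 0.05  ]
top caddy_mid [365. 287.] 0.72 [ 0.2563 -0.2538  0.05  ]
top caddy_mid [198. 184.] 0.62 [0.5373 0.2124 0.05  ]
top caddy_grip [194. 185.] 0.91 [0.5267 0.2188 0.085 ]
top caddy_grip [159.  95.] 0.84 [0.7874 0.3295 0.085 ]
top caddy_grip [369. 286.] 0.66 [ 0.2605 -0.2548  0.085 ]
top caddy_low [365. 254.] 0.84 [ 0.3477 -0.2626  0.02  ]
top caddy_low [176.  81.] 0.8 [0.8604 0.2953 0.02  ]
top caddy_low [246. 115.] 0.32 [0.7552 0.0817 0.02  ]
bin 0.56 ((528.12158203125, -205.1822052001953), (302.4630432128906, 171.35069274902344), 77.43311309814453) axis 77.433105
bin_rails 0.91 ((525.7247314453125, -203.20106506347656), (297.76348876953125, 170.5404815673828), 77.22956848144531) axis 77.22957
caddy_mid 0.95 ((259.6148986816406, -240.52713012695312), (147.89352416992188, 202.8363037109375), 79.6254653930664) axis -10.374533
caddy_mid 0.76 ((525.3148193359375, 160.5123291015625), (131.60577392578125, 98.56965637207031), 6.959733486175537) axis 6.959732
caddy_mid 0.64 ((351.2941589355469, 160.58251953125), (134.07289123535156, 70.75102233886719), 11.498703956604004) axis 11.498704
```

View pics/w1.png

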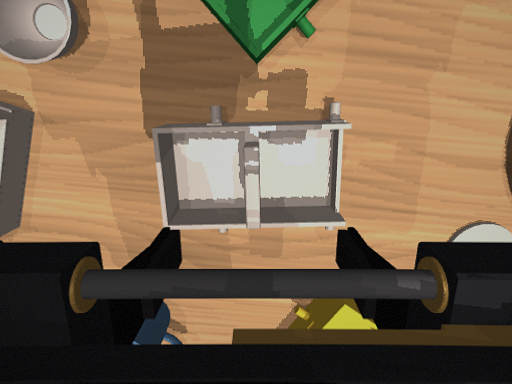

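The wrist view shows the caddy under the gripper, board at px (252,185) lined up with the jaws, low end with pins at right (336,110). Next: descend and grip.

Call:
play_rows --moves '[[[-2,-7.5,30,0,0,0],[0,0,40,0,0,0],[0,0,40,0,0,0],[0,0,30,0,0,0],[0,0,16,0,0,0]]]'

```text
time_s: 3.55
position: [0.5307, 0.2141, 0.0778]
tcp_rot: [[-0.996, -0.093, -0.004], [-0.093, 0.996, -0.001], [0.004, -0.0, -1.0]]
force: [0.1, 0.0, 0.2]
opening: 0.997
grasp_force: 0.0
```

Call:
play_rows --moves '[[[0,0,0,0,0,0],[0,0,0,0,0,0],[0,0,0,0,0,0],[0,0,0,0,0,0],[0,0,0,0,0,0]]]' --fingers -1

```text
time_s: 4.05
position: [0.533, 0.2146, 0.0817]
tcp_rot: [[-0.996, -0.093, 0.002], [-0.093, 0.996, 0.0], [-0.002, 0.0, -1.0]]
force: [0.4, 0.0, -0.5]
opening: 0.632
grasp_force: 0.0
```

Call:
play_rows --moves '[[[0,0,0,0,0,0],[0,0,0,0,0,0],[0,0,0,0,0,0],[0,0,0,0,0,0],[0,0,0,0,0,0]]]'

```text
time_s: 4.55
position: [0.5323, 0.2145, 0.0805]
tcp_rot: [[-0.996, -0.093, -0.0], [-0.093, 0.996, 0.0], [0.0, 0.0, -1.0]]
force: [0.0, 1.8, -0.8]
opening: 0.172
grasp_force: 0.8
```

Call:
play_rows --moves '[[[0,0,0,0,0,0],[0,0,0,0,0,0],[0,0,-2,0,0,0],[0,0,-5,0,0,0],[0,0,-10,0,0,0]]]'

```text
time_s: 5.05
position: [0.5314, 0.2142, 0.0971]
tcp_rot: [[-0.996, -0.093, -0.003], [-0.093, 0.996, -0.001], [0.003, -0.0, -1.0]]
force: [0.5, 0.0, -3.3]
opening: 0.157
grasp_force: 29.9
```

Call:
play_rows --moves '[[[0,0,-20,0,0,0],[0,0,-25,0,0,0],[0,0,-25,0,0,0],[0,0,-25,0,0,0],[0,0,-25,0,0,0]]]'

```text
time_s: 5.55
position: [0.5319, 0.2143, 0.2192]
tcp_rot: [[-0.996, -0.093, 0.0], [-0.093, 0.996, -0.0], [-0.0, -0.0, -1.0]]
force: [-0.7, -0.3, -3.1]
opening: 0.158
grasp_force: 29.9
```

Call:
play_rows --moves '[[[0,0,-25,0,0,0],[0,0,-15,0,0,0],[0,0,-5,0,0,0],[0,0,0,0,0,0],[0,0,0,0,0,0]]]'

```text
time_s: 6.05
position: [0.5315, 0.2143, 0.2618]
tcp_rot: [[-0.996, -0.093, -0.002], [-0.093, 0.996, -0.0], [0.002, -0.0, -1.0]]
force: [-0.3, 0.0, -4.4]
opening: 0.16
grasp_force: 29.9
```

```bash
python3 - <<'E'
from h import *
p,R=st()
for n in('side','top'):
    c=bot.capture(n)
    for q in ('caddy_mid','caddy_grip','caddy_low'):
        for r in bot.pinpoint(c,q)[:4]:print(n,q,np.round(r['centre']),round(r['confidence'],2))
    for q,z in (('bin',0),('bin_rails',.094),('tiles',0)):
        for r in bot.pinpoint(c,q)[:1]:print(n,q,np.round(r['centre']),round(r['confidence'],2),np.round(atz(c,r['centre'],z),4))
    K=np.array([[c['fx'],0,c['cx']],[0,c['fy'],c['cy']],[0,0,1.]])
    for k in(5,-30):
        g=p+np.array([0,0,k/1000.])
        print('expect',k,cv2.projectPoints(g.reshape(1,3),cv2.Rodrigues(np.array(c['R']))[0],np.array(c['t']),K,np.array(c['distortion']))[0].ravel())
    if n=='side':cv2.imwrite('pics/s2.png',c['image'])
E
```

```text
t 6.05 p [0.5315 0.2143 0.2618] yaw_y 95.34 z [-0.002 -0.    -1.   ] F [-0.3  0.  -4.4] M [0.04 0.04 0.01] op 0.16 gf 29.9 q [ 11.  25.  88.  -0.  68. -85.]
side caddy_mid [253. 101.] 0.96
side caddy_mid [266. 337.] 0.72
side caddy_mid [150. 198.] 0.66
side caddy_mid [212. 102.] 0.61
side caddy_grip [211.  99.] 0.81
side caddy_grip [251.  89.] 0.72
side caddy_grip [143. 192.] 0.58
side caddy_grip [268. 334.] 0.58
side caddy_low [115. 206.] 0.84
side caddy_low [284. 101.] 0.68
side caddy_low [305. 322.] 0.61
side caddy_low [239. 245.] 0.6
side bin [332. 258.] 0.8 [ 0.5342 -0.2005  0.    ]
side bin_rails [338. 233.] 0.64 [ 0.542  -0.1965  0.094 ]
side tiles [336. 256.] 0.86 [ 0.5463 -0.204   0.    ]
expect 5 [212.64217725  96.15288653]
expect -30 [213.58760676 107.3565087 ]
top caddy_mid [364. 286.] 0.9
top caddy_mid [158. 100.] 0.65
top caddy_mid [244. 116.] 0.53
top caddy_grip [370. 287.] 0.96
top caddy_grip [158.  98.] 0.73
top caddy_grip [155. 181.] 0.2
top caddy_low [154. 182.] 0.91
top caddy_low [179.  81.] 0.73
top caddy_low [366. 255.] 0.6
top bin [338. 189.] 0.6 [ 0.5378 -0.1929  0.    ]
top bin_rails [344. 184.] 0.72 [ 0.5329 -0.1922  0.094 ]
top tiles [343. 193.] 0.82 [ 0.526  -0.2048  0.    ]
expect 5 [186.33926907 167.44772408]
expect -30 [188.39992273 170.86885997]
```

Call:
play_rows --moves '[[[0,0,-6,0,0,0.07],[0,0,-6,0,0,0.14],[0,0,-6,0,0,0.14],[0,0,-6,0,0,0.14],[0,0,-6,0,0,0.14]]]'

```text
time_s: 7.25
position: [0.5323, 0.2145, 0.2928]
tcp_rot: [[-0.856, 0.516, 0.0], [0.516, 0.856, 0.0], [0.0, 0.0, -1.0]]
force: [-0.1, 0.5, -3.2]
opening: 0.157
grasp_force: 29.9
```

Call:
play_rows --moves '[[[0,0,-6,0,0,0.14],[0,0,-6,0,0,0.14],[0,0,-6,0,0,0.14],[0,0,-6,0,0,0.14],[0,0,-6,0,0,0.14]]]'

```text
time_s: 7.75
position: [0.5322, 0.2144, 0.3228]
tcp_rot: [[-0.322, 0.947, -0.0], [0.947, 0.322, -0.0], [-0.0, -0.0, -1.0]]
force: [0.3, -0.3, -3.2]
opening: 0.16
grasp_force: 29.9
```

Call:
play_rows --moves '[[[0,0,0,0,0,0.14],[0,0,0,0,0,0.14],[0,0,0,0,0,0.14],[0,0,0,0,0,0.14],[0,0,0,0,0,0.14]]]'

```text
time_s: 8.25
position: [0.5322, 0.2144, 0.3226]
tcp_rot: [[0.363, 0.932, -0.0], [0.932, -0.363, -0.0], [-0.0, -0.0, -1.0]]
force: [0.2, 0.4, -3.1]
opening: 0.158
grasp_force: 29.9
```

Call:
play_rows --moves '[[[0,0,0,0,0,0.14],[0,0,0,0,0,0.14],[0,0,0,0,0,0.14],[0,0,0,0,0,0.14],[0,0,0,0,0,0.14]]]'

```text
time_s: 8.75
position: [0.5322, 0.2144, 0.3226]
tcp_rot: [[0.878, 0.479, -0.0], [0.479, -0.878, -0.0], [-0.0, 0.0, -1.0]]
force: [0.7, -0.8, -2.4]
opening: 0.159
grasp_force: 29.9
```

Call:
play_rows --moves '[[[0,0,0,0,0,0.14],[0,0,0,0,0,0.14],[0,0,0,0,0,0.14],[0,0,0,0,0,0.14],[0,0,0,0,0,0.09]]]'

```text
time_s: 9.25
position: [0.5322, 0.2144, 0.3225]
tcp_rot: [[0.989, -0.149, -0.0], [-0.149, -0.989, -0.0], [-0.0, 0.0, -1.0]]
force: [-0.3, 0.5, -3.2]
opening: 0.155
grasp_force: 29.9
```

```bash
python3 - <<'E'
from h import *
p,R=st()
goto(p,R,[.386,-.167,.32],-102)
E
```

```text
t 9.25 p [0.5322 0.2144 0.3225] yaw_y -98.58 z [-0. -0. -1.] F [-0.3  0.5 -3.2] M [-0.07  0.15 -0.03] op 0.155 gf 29.9 q [ 11.  21.  83.  -0.  76. 109.]
tool shift mm [-87.7 398.9   2.6]
tool z turn rad 0.0597
```

Call:
play_rows --moves '[[[-5,20,0,0,0,0.06],[-12,42,0,0,0,0],[-12,42,0,0,0,0],[-12,42,0,0,0,0],[-12,42,0,0,0,0]]]'

```text
time_s: 9.75
position: [0.4423, 0.0395, 0.3227]
tcp_rot: [[0.979, -0.203, 0.001], [-0.203, -0.979, -0.0], [0.001, 0.0, -1.0]]
force: [-0.4, -1.0, -2.7]
opening: 0.158
grasp_force: 29.9
```

Call:
play_rows --moves '[[[-12,42,0,0,0,0],[-12,42,0,0,0,0],[-12,42,0,0,0,0],[-12,42,0,0,0,0],[0,40,0,0,0,0]]]'

```text
time_s: 10.25
position: [0.3517, -0.1537, 0.3228]
tcp_rot: [[0.979, -0.204, -0.001], [-0.204, -0.979, 0.0], [-0.001, -0.0, -1.0]]
force: [0.8, -0.4, -3.6]
opening: 0.161
grasp_force: 29.9
```

```bash
python3 - <<'E'
from h import *
p,R=st()
c=bot.capture('wrist')
for q,z in (('bin',0),('bin_rails',.094),('tiles',0),('caddy_low',.2)):
    for r in bot.pinpoint(c,q)[:1]:print(q,np.round(r['centre']),round(r['confidence'],2),np.round(atz(c,r['centre'],z),4))
cv2.imwrite('pics/w2raw.png',c['image']);cv2.imwrite('pics/w2.png',cv2.resize(c['image'],(800,600)))
import pickle;pickle.dump(c,open('w2.pkl','wb'))
E
```

```text
t 10.25 p [ 0.3517 -0.1537  0.3228] yaw_y -101.77 z [-0.001  0.    -1.   ] F [ 0.8 -0.4 -3.6] M [-0.04  0.08  0.  ] op 0.161 gf 29.9 q [-40.   4. 107.  -0.  69.  61.]
bin [267.  10.] 0.72 [ 0.5333 -0.2042  0.    ]
bin_rails [259. 261.] 0.42 [ 0.2261 -0.1294  0.094 ]
tiles [265.   8.] 0.79 [ 0.5362 -0.2018  0.    ]
caddy_low [388. 218.] 0.95 [ 0.3024 -0.2644  0.2   ]
```

View pics/w2.png

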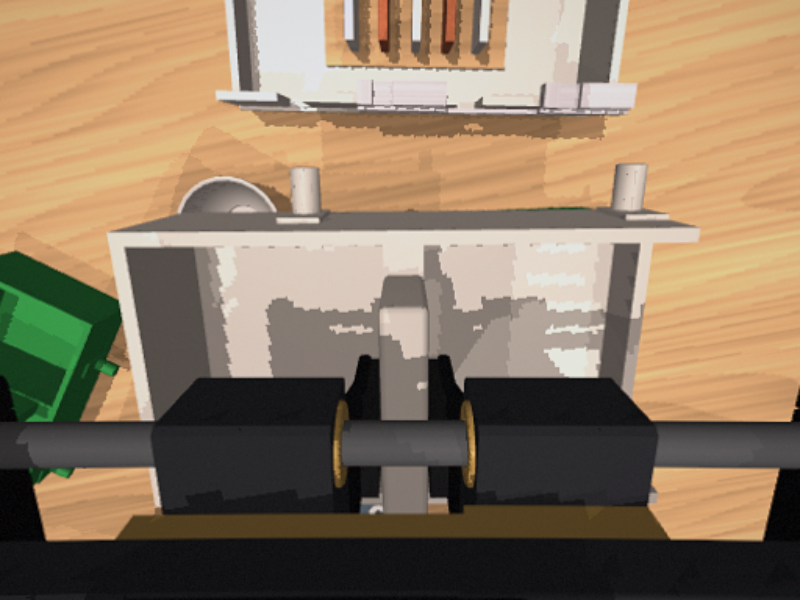

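The wrist view shows the held caddy, its low end at right (pins at px 305,190 and 630,190). The bin's near rail runs along row ~95 from x=220 to 635. I'll zoom in on the rail.

```bash
python3 - <<'E'
import cv2
i=cv2.imread('pics/w2raw.png')[40:80,130:420]
cv2.imwrite('pics/w2c.png',cv2.resize(i,None,fx=2.75,fy=5,interpolation=cv2.INTER_CUBIC))
E
```

```text
(no output)
```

View pics/w2c.png

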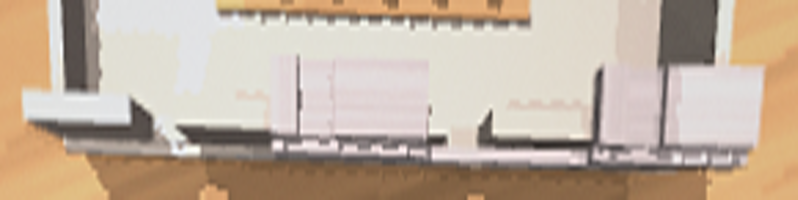

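```bash
python3 - <<'E'
from h import *
import pickle;c=pickle.load(open('w2.pkl','rb'))
f=lambda x,y,z=.094:atz(c,(130+x/2.75,40+y/5),z)[:2]
nm={'A0':(298,98),'A1':(335,98),'B0':(628,108),'B1':(664,108),'Aback':(316,58),'Afront':(316,138),'Bback':(646,64),'Bfront':(646,149),'Aend0':(271,98),'Aend1':(430,98),'Bend0':(600,108),'Bend1':(765,108)}
P={k:f(*v) for k,v in nm.items()}
for k,v in P.items():print(k,np.round(v,4))
A=(P['A0']+P['A1'])/2;B=(P['B0']+P['B1'])/2
d=A-B;print('dist',np.hypot(*d),np.degrees(np.arctan2(d[1],d[0])))
for k in('back','front'):
    e=P['A'+k]-P['B'+k];print(k,np.degrees(np.arctan2(e[1],e[0])))
for yaw in(76,77.3,78.5):
    a=np.radians(yaw);bx=np.array([np.cos(a),np.sin(a)]);by=np.array([-bx[1],bx[0]])
    C=(A+B)/2 # at bin x -26+s, y=+69
    print(yaw,'seat centre',np.round(C+26*.001*bx-.069*by,4))
    for b in([.533,-.196],[.534,-.202]):print('  s est',np.round(((C+.026*bx-.069*by-b)@bx),4),((C+.026*bx-.069*by-b)@by).round(4))
E
```

```text
A0 [ 0.4722 -0.1573]
A1 [ 0.4692 -0.1717]
B0 [ 0.4431 -0.2855]
B1 [ 0.4401 -0.2994]
Aback [ 0.4785 -0.1661]
Afront [ 0.4628 -0.1626]
Bback [ 0.4504 -0.2934]
Bfront [ 0.4332 -0.2916]
Aend0 [ 0.4744 -0.1468]
Aend1 [ 0.4614 -0.2088]
Bend0 [ 0.4454 -0.2746]
Bend1 [ 0.4316 -0.3383]
dist 0.13119398955965533 77.17746128678165
back 77.52503079765751
front 77.09325202802634
76 seat centre [ 0.5294 -0.2199]
  s est -0.0241 -0.0023
  s est -0.0185 0.0002
77.3 seat centre [ 0.5291 -0.2183]
  s est -0.0226 -0.0011
  s est -0.017 0.0012
78.5 seat centre [ 0.5289 -0.2168]
  s est -0.0212 -0.0001
  s est -0.0155 0.002
```

```bash
python3 - <<'E'
from h import *
import pickle;c=pickle.load(open('w2.pkl','rb'))
p,R=st()
w=atz(c,(388,218),p[2]-.0605);print('low rel tool',np.round(R.T@(w-p)*1000,1))
goto(p,R,[.529,-.218,.21],-102.7)
E
```

```text
t 10.5 p [ 0.3537 -0.153   0.3226] yaw_y -101.82 z [ 0.     0.001 -1.   ] F [-0.7 -0.3 -3.2] M [0.01 0.22 0.03] op 0.158 gf 30.0 q [-40.   4. 107.   0.  69.  62.]
low rel tool [-3.6 92.7 60.4]
tool shift mm [185.   27.8 112.6]
tool z turn rad 0.0153
```

Call:
play_rows --moves '[[[20,5,0,0,0,0.015],[40,6,0,0,0,0],[45,6,0,0,0,0],[45,6,0,0,0,0],[35,5,0,0,0,0]]]'

```text
time_s: 11.0
position: [0.5314, -0.2193, 0.3222]
tcp_rot: [[0.977, -0.215, 0.001], [-0.215, -0.977, 0.0], [0.001, -0.0, -1.0]]
force: [-0.3, 0.5, -2.7]
opening: 0.16
grasp_force: 30.0
```

Call:
play_rows --moves '[[[0,0,20,0,0,0],[0,0,30,0,0,0],[0,0,30,0,0,0],[0,0,25,0,0,0],[0,0,8,0,0,0]]]'

```text
time_s: 11.5
position: [0.5271, -0.2174, 0.2064]
tcp_rot: [[0.976, -0.216, -0.006], [-0.216, -0.976, 0.004], [-0.007, -0.003, -1.0]]
force: [-1.2, -0.4, -3.1]
opening: 0.158
grasp_force: 30.0
```

```bash
python3 - <<'E'
from h import *
import pickle;c=pickle.load(open('w2.pkl','rb'))
p0=np.array([.3517,-.1537,.3228]);R0=np.array([[.979,-.204,0],[-.204,-.979,0],[0,0,-1.]])
for px in((631/800*512,164*.64),(305/800*512,167*.64)):
    print('pin tip tool',np.round(R0.T@(atz(c,px,p0[2]-.0545)-p0)*1000,1))
p,R=st();goto(p,R,[.529,-.218,.17],-102.7)
ims=[]
for n in('wrist','side'):
    c=bot.capture(n);ims.append(c['image'])
cv2.imwrite('pics/h.png',np.hstack([cv2.resize(ims[0],(400,300)),cv2.resize(ims[1][180:330,230:430],(400,300))]))
E
```

```text
pin tip tool [74.2 89.8 54.5]
pin tip tool [ 73.3 -37.8  54.5]
t 11.5 p [ 0.5271 -0.2174  0.2064] yaw_y -102.45 z [-0.006  0.004 -1.   ] F [-1.2 -0.4 -3.1] M [ 0.    0.19 -0.02] op 0.158 gf 30.0 q [-34.  28.  92.   0.  61.  69.]
tool shift mm [ 2.2  0.2 36.4]
tool z turn rad 0.0043
```

View pics/h.png

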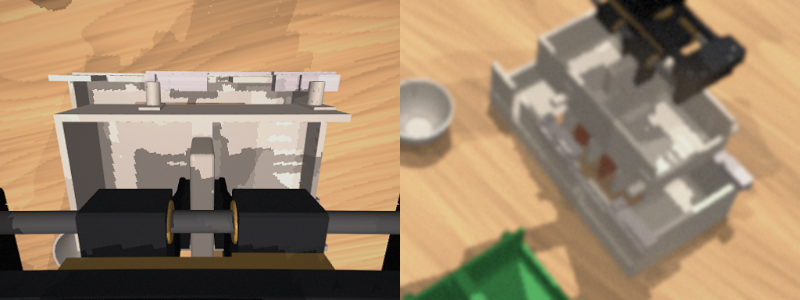

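The wrist view shows the caddy over the bin with its pins just short of the far rail blocks at (155,80) and (305,82). The side view shows it level and square over the bin. Lowering slowly.

Call:
play_rows --moves '[[[0,0,8,0,0,0.004],[0,0,12,0,0,0],[0,0,10,0,0,0],[0,0,5,0,0,0],[0,0,2,0,0,0]]]'

```text
time_s: 12.1
position: [0.528, -0.2205, 0.1717]
tcp_rot: [[0.975, -0.223, -0.001], [-0.223, -0.975, 0.001], [-0.001, -0.0, -1.0]]
force: [0.7, -0.2, -2.8]
opening: 0.16
grasp_force: 30.0
```

Call:
play_rows --moves '[[[0,0,0,0,0,0],[0,0,0,0,0,0],[0,0,0,0,0,0],[0,0,0,0,0,0],[0,0,0,0,0,0]]]'

```text
time_s: 12.6
position: [0.5286, -0.2207, 0.1728]
tcp_rot: [[0.975, -0.222, 0.001], [-0.222, -0.975, -0.0], [0.001, 0.0, -1.0]]
force: [0.6, -0.3, -2.4]
opening: 0.156
grasp_force: 30.0
```

```bash
python3 - <<'E'
from h import *
p,R=st();goto(p,R,[.529,-.218,.162],-102.7)
E
```

```text
t 12.6 p [ 0.5286 -0.2207  0.1728] yaw_y -102.85 z [ 0.001 -0.    -1.   ] F [ 0.6 -0.3 -2.4] M [-0.06  0.16  0.01] op 0.156 gf 30.0 q [-34.  31.  93.   0.  56.  69.]
tool shift mm [-0.2 -2.7 10.8]
tool z turn rad -0.0026
```

Call:
play_rows --moves '[[[0,-2.5,2,0,0,0],[0,0,3,0,0,0],[0,0,2,0,0,0],[0,0,1,0,0,0],[0,0,1,0,0,0]]]'

```text
time_s: 13.1
position: [0.529, -0.2182, 0.1633]
tcp_rot: [[0.975, -0.222, -0.0], [-0.222, -0.975, 0.0], [-0.0, -0.0, -1.0]]
force: [-0.6, 0.4, -3.3]
opening: 0.16
grasp_force: 30.0
```

Call:
play_rows --moves '[[[0,0,1,0,0,0],[0,0,1,0,0,0],[0,0,0.5,0,0,0],[0,0,0.5,0,0,0],[0,0,0,0,0,0]]]'

```text
time_s: 13.6
position: [0.529, -0.2182, 0.1605]
tcp_rot: [[0.975, -0.222, -0.0], [-0.222, -0.975, 0.0], [-0.0, -0.0, -1.0]]
force: [-0.2, -0.5, -4.0]
opening: 0.157
grasp_force: 30.0
```

Call:
play_rows --moves '[[[0,0,0.5,0,0,0],[0,0,0.5,0,0,0],[0,0,0.5,0,0,0],[0,0,0,0,0,0],[0,0,0,0,0,0]]]'

```text
time_s: 14.1
position: [0.529, -0.2182, 0.159]
tcp_rot: [[0.975, -0.222, -0.0], [-0.222, -0.975, 0.0], [-0.0, -0.0, -1.0]]
force: [-0.1, 0.7, -3.2]
opening: 0.154
grasp_force: 30.0
```

```bash
python3 - <<'E'
from h import *
st()
E
```

```text
t 14.1 p [ 0.529  -0.2182  0.159 ] yaw_y -102.85 z [-0.  0. -1.] F [-0.1  0.7 -3.2] M [-0.04  0.18 -0.04] op 0.154 gf 30.0 q [-34.  32.  94.  -0.  54.  69.]
```

Call:
play_rows --moves '[[[0,0,0.5,0,0,0],[0,0,0.5,0,0,0],[0,0,0.5,0,0,0],[0,0,0,0,0,0],[0,0,0,0,0,0]]]'

```text
time_s: 14.6
position: [0.529, -0.2182, 0.1575]
tcp_rot: [[0.975, -0.222, -0.0], [-0.222, -0.975, 0.0], [-0.0, -0.0, -1.0]]
force: [0.3, 0.3, -3.1]
opening: 0.156
grasp_force: 30.0
```

Call:
play_rows --moves '[[[0,0,0.5,0,0,0],[0,0,0.5,0,0,0],[0,0,0,0,0,0],[0,0,0,0,0,0]]]'

```text
time_s: 15.0
position: [0.529, -0.2182, 0.1565]
tcp_rot: [[0.975, -0.222, -0.0], [-0.222, -0.975, 0.0], [-0.0, -0.0, -1.0]]
force: [-0.5, -0.6, -3.6]
opening: 0.155
grasp_force: 30.0
```

Call:
play_rows --moves '[[[0,0,0.5,0,0,0],[0,0,0.5,0,0,0],[0,0,0,0,0,0],[0,0,0,0,0,0]]]'

```text
time_s: 15.4
position: [0.5291, -0.2182, 0.1556]
tcp_rot: [[0.975, -0.222, 0.0], [-0.222, -0.975, -0.0], [0.0, 0.0, -1.0]]
force: [-0.3, -0.1, -2.1]
opening: 0.156
grasp_force: 30.0
```

Call:
play_rows --moves '[[[0,0,0.4,0,0,0],[0,0,0.4,0,0,0],[0,0,0,0,0,0],[0,0,0,0,0,0]]]'

```text
time_s: 15.8
position: [0.5293, -0.2183, 0.1552]
tcp_rot: [[0.975, -0.222, 0.001], [-0.222, -0.975, -0.0], [0.001, 0.0, -1.0]]
force: [0.8, 0.7, 1.7]
opening: 0.158
grasp_force: 30.0
```

```bash
python3 - <<'E'
from h import *
st()
E
```

```text
t 15.8 p [ 0.5293 -0.2183  0.1552] yaw_y -102.85 z [ 0.001 -0.    -1.   ] F [0.8 0.7 1.7] M [0.1  0.38 0.05] op 0.158 gf 30.0 q [-34.  32.  94.   0.  53.  69.]
```

Contact is at z=0.155 with about 5 N of support. That matches the seated height and the tool is level, so I'll release.

Call:
play_rows --moves '[[[0,0,0,0,0,0],[0,0,0,0,0,0],[0,0,0,0,0,0],[0,0,0,0,0,0],[0,0,0,0,0,0]]]' --fingers 0

```text
time_s: 16.3
position: [0.529, -0.2182, 0.1547]
tcp_rot: [[0.975, -0.222, -0.0], [-0.222, -0.975, 0.0], [-0.0, 0.0, -1.0]]
force: [0.6, 0.2, -0.4]
opening: 0.478
grasp_force: 0.0
```

Call:
play_rows --moves '[[[0,0,0,0,0,0],[0,0,-2,0,0,0],[0,0,-5,0,0,0],[0,0,-10,0,0,0],[0,0,-20,0,0,0]]]'

```text
time_s: 16.8
position: [0.5282, -0.2177, 0.1916]
tcp_rot: [[0.975, -0.222, -0.002], [-0.222, -0.975, 0.002], [-0.003, -0.001, -1.0]]
force: [-0.1, 0.8, -0.4]
opening: 0.501
grasp_force: 0.0
```

Call:
play_rows --moves '[[[0,0,-30,0,0,0],[0,0,-30,0,0,0],[0,0,-30,0,0,0],[-30,0,-10,0,0,0],[-40,0,0,0,0,0]]]'

```text
time_s: 17.3
position: [0.4626, -0.2041, 0.295]
tcp_rot: [[0.975, -0.221, 0.007], [-0.221, -0.975, -0.005], [0.008, 0.003, -1.0]]
force: [0.2, -0.8, 0.2]
opening: 0.502
grasp_force: 0.0
```

Call:
play_rows --moves '[[[-30,0,0,0,0,0],[0,0,0,0,0,0],[0,0,0,0,0,0]]]'

```text
time_s: 17.6
position: [0.4318, -0.1963, 0.2929]
tcp_rot: [[0.975, -0.223, 0.002], [-0.223, -0.975, -0.002], [0.003, 0.001, -1.0]]
force: [1.1, -0.1, 0.6]
opening: 0.496
grasp_force: 0.0
```

```bash
python3 - <<'E'
from h import *
st()
ims=[]
for n in('wrist','side'):
    c=bot.capture(n);ims.append(c['image'])
    for q,z in (('caddy_mid',.124),('caddy_grip',.159),('caddy_low',.094)):
        for r in bot.pinpoint(c,q)[:4]:
            w=atz(c,r['centre'],z)
            if abs(w[1]+.22)<.15 and w[0]>.4:print(n,q,round(r['confidence'],2),np.round(w,4))
cv2.imwrite('pics/e.png',np.hstack([cv2.resize(ims[0],(440,330)),cv2.resize(ims[1][170:335,240:420],(360,330))]))
E
```

```text
t 17.6 p [ 0.4318 -0.1963  0.2929] yaw_y -102.88 z [ 0.002 -0.002 -1.   ] F [ 1.1 -0.1  0.6] M [-0.    0.19  0.01] op 0.496 gf 0.0 q [-38.  14.  99.   0.  67.  65.]
wrist caddy_mid 0.93 [ 0.5313 -0.2219  0.124 ]
wrist caddy_grip 0.69 [ 0.5285 -0.2206  0.159 ]
wrist caddy_low 0.75 [ 0.509  -0.3058  0.094 ]
side caddy_mid 0.64 [ 0.5285 -0.2159  0.124 ]
side caddy_mid 0.62 [ 0.6568 -0.1147  0.124 ]
side caddy_grip 0.64 [ 0.5223 -0.2197  0.159 ]
side caddy_low 0.82 [ 0.5071 -0.3099  0.094 ]
```

View pics/e.png

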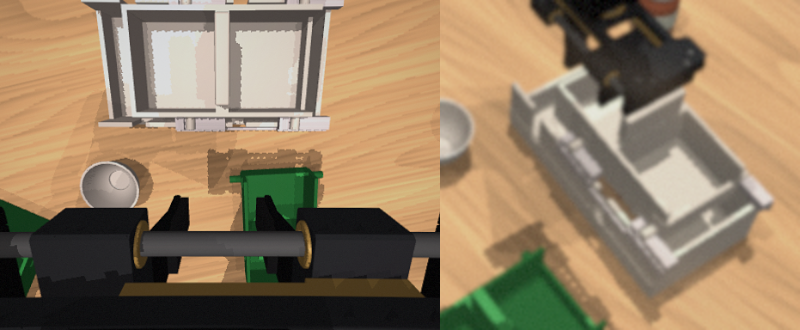

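The caddy sits square and level on the bin, its pins in the rail blocks at wrist px (200,124) and (295,124), and the gripper is clear. Handing in.

```bash
python3 -c "
from rig import bot
print(bot.hand_in())"
```

```text
the job is handed in; nothing more can be done
None
```

The caddy was lifted, given half a turn and set level on the bin's saddle rails with its pins in the notches; I let go and handed the job in at about 18 s, with no verdict shown.

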